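Set the stop leg of a lock fixture and cam it shut

TASK

Make the lock fixture ready: swing its hinged keeper bar shut over the lock cylinder until it snaps into its detent. Then push the spring-loaded sliding leg along by its crossbar until its pointer stands in line with the index rider (the length mark), and while you keep the leg there slide the cam lever on the crossbar fully shut. Finish while still holding the leg on the mark, fingers still pressing on its crossbar and lever shut, with the cylinder still in its trough and the things around the fixture left alone.

Things in the scene. Friction and masses are not known exactly. Their poses are not given: they have to be found in the camera images.
- fixture: Aluminium base plate 170 x 250 x 12 mm, fixed; origin at its underside's centre. All directions here are its own: y = the way the leg slides from rest to the mark and on to the trough at the +y end; x = away from the robot (yaw within 0.3 rad). Sleeve, fence and trough reach 48 mm above the bench, leg 84 mm, knob 95 mm. Keeper hinge, scale fence and index rider are on the +x side.
- keeper (a joint): Angle of the keeper bar, rad: 0 = shut across the trough (bar points to -x, hard stop), grows to 1.4 as its free end swings level towards +y. Moves lightly (under 1 N at the knob); from 0.12 rad on it rides over a sprung detent ball (about 2 N at the knob), drops in below 0.03 rad and stays (3 N to pull out).
- keeper_hinge (a point): Point on the upright hinge axis of the keeper bar, at half the bar's thickness, 54 mm above the bench.
- keeper_knob (a point): Centre of the black upright knob near the free end of the keeper bar: cylinder 14 mm diameter, 37 mm tall, from 58 to 95 mm above the bench (this point at 80 mm), 105 mm from the hinge axis. The bar is 14 mm wide and 8 mm thick, its top at 58 mm.
- leg (a joint): Travel of the sliding leg, m: 0 = pushed home at the -y end by its spring, grows towards +y, up to 0.075. The spring pushes back with 3.6 N at 0 and 60 N/m more on the way (5 to 7 N at the mark), so it runs home when let go, even with the lever shut, unless the lever is kept pressed.
- leg_face (a point): Point on the -y face of the leg's crossbar, 20 mm in from its -x end: push here, in +y. The crossbar is an upright plate along x, 100 mm long, 8 mm thick, 42 to 84 mm above the bench (this point 63 mm). From its -x end to the cam lever's tab this face is free; a finger may slide along it in x while pushing.
- leg_pointer (a point): Tip of the leg's black pointer on the +x end of the crossbar, 73 mm above the bench, in the crossbar's middle plane.
- mark_tip (a point): Top of the black fin of the index rider on the scale fence, 66 mm above the bench: the length mark. The leg is on the mark when pointer and fin have the same fixture y. The rider stays where it is set.
- mark (a joint): Place of the index rider along the fence, m, on the same scale as joint leg: the leg is on the mark when joint leg equals this value.
- lever (a joint): Travel of the cam lever along the crossbar, m: near 0 = open, grows as its tab is pushed towards +x; shut at 0.016, where its shoe bears on the fence (hard stop) and brakes the leg as long as the tab is pressed. 3 N to slide; it stays where it is left and rides along with the leg.
- lever_tab (a point): Centre of the -x face of the cam lever's black upright tab: 10 mm thick in x, standing 25 mm out of the crossbar's -y face, from 47 to 81 mm above the bench (this point at 64 mm). Push this face in +x to shut the lever. At the lever's open end it lies 23 mm to +x of point leg_face.
- cylinder_mid (a point): Centre of the nickel lock cylinder, 17 x 60 x 24 mm, loose, lying along y in the trough; its top 44 mm above the bench, 6 mm below the keeper bar.
- trough_mid (a point): Centre of the place in the trough where the lock cylinder lies, 32 mm above the bench (25 mm wide inside, 18 mm of wall).
- cylinder_b: Bystander: a brass lock cylinder, 17 x 60 x 24 mm, on the bench behind the fixture; origin under its centre.
- bushing: Bystander: a stepped bushing, 28 mm diameter, 22 mm high, on the bench behind the fixture; origin under its centre.
- screwdriver: Bystander: a screwdriver, 23 x 157 x 22 mm, on the bench in front of the fixture; origin under its centre.
- tape_measure: Bystander: a tape measure, 64 x 78 x 35 mm, on the bench past the fixture's +y end; origin under its centre.
Mind the look-alikes: they are no part of the job. Of the things that look like the part that bears cylinder_mid, the largest one is meant.

How it is judged:
By the outcome, as a careful person would: the job done as asked, in the order asked, and still so for the second after the job is handed in, while the arm keeps its last pose, push and grip.
It also fails if it takes over 48 s, if anything falls off the work surface, if the arm or the gripper's body presses on something with over 40 N, if the wrist force passes 120 N, or if a joint passes its speed limit or range.

ROBOT

A 6-joint arm with a two-finger parallel gripper is mounted at the origin on a cart in front of the work surface, level with it; the furniture and walls round the work are solid. World frame = base frame: x ahead of the robot, y to its left, z up, the work surface at z = 0. Lengths are in m, angles in degrees, forces in N, time in s.
With the tool pointing down it reaches from about 0.35 to 0.875 m from the base axis. Payload 4.2 kg.
Tool frame: the origin (TCP) lies between the finger pads; the fingertips stand 8 mm ahead of it and the grasp point (between the pads) lies 11 mm behind it; x points along the fingers, y is the direction in which the jaws open and shut, and the axes are right-handed (so a half turn about x gives the same grasp; the last joint's range is limited). The gripper opens to 87 mm and grips with 3 to 60 N. Pads are 19 mm wide; open, the fingers measure 117 mm over their backs; the gripper's body (75 mm by 190 mm) begins 51 mm behind the grasp point.
Start: joints at [14.817, 22.042, 0.453, 0, -68.411, -14.817], TCP at [0.625, 0, 0.231] pointing down, gripper open.
Joint ranges: [-179.83, 179.83], [-69.29, 118.12], [-61.27, 80.66], [-181.25, 117.63], [-171.15, -9.14], [-177.46, 177.46]. Speed limits (degrees/s): [159.86, 159.86, 180, 180, 180, 180].

INTERFACE

Orientations are given as a 3x3 rotation matrix whose columns are the frame's x, y, z axes.
In Python, from station import r gives the robot as it stands. The module is installed in compiled form; this text tells all that it offers.
- The arm moves only by the tool move_arm, never from a script. Its argument "increments" is one flat list of numbers, 7 for each row, row after row: the turn, a rotation vector about the tool's x, y, z in degrees, then the shift along the tool's x, y, z in m, then the finger opening in m, from 0 to 0.087. A call has 1 to 12 rows; each row is the pose to reach, as a shift and turn from the pose commanded when the call began, along the tool's axes at that moment; what a row does not reach only later rows make up. A row lasts 1/12 s, in which the tool goes at most 41.7 mm and 7.16 degrees, less where a joint would pass 70% of its speed; a pose out of reach is approached as far as the arm can. A call with a gripper value outside its range is refused whole. The fingers move at their own pace and stop on an object; the grip force is fixed at half the most. Time passes only in rows, so rows that repeat a pose let the fingers close. It gives the time, the measured TCP pose, the force and the opening at its end, in the units of the state.
- r.sense(): the state, without advancing time (a new reading comes with each control period).
- r.capture(name): name is "scene" or "side" or "wrist"; returns the picture (400x640x3 uint8, red, green, blue); there is no depth.
- r.calibration(name): a dict with "fx", "fy", "cx", "cy" (pixels), "rvec" (rotation vector, rad) and "tvec" (3), from world to camera coordinates, as OpenCV has them; the wrist camera has in their place "tool_from_camera" (4x4, takes a point from camera to tool coordinates, whose origin is the TCP and whose axes are the tool frame's). Camera axes: x right, y down, z forward; pixel columns grow to the right and rows downward; lengths in m; the calibration is good to about 2 mm. The wrist camera is an equidistant fisheye: a pixel r from the principal point sees the ray r / f radians off the axis. A picture is of the moment at which its call begins: read the wrist's pose just before it. calibration takes no time and is no camera call.
- r.finish_job(): hands the job in, once; it reports no verdict.
The state is a dict: "time_s": time; "joints": joint angles; "joint_velocities": joint speeds; "effort": joint torques, N m; "tcp_pos": TCP position; "ee_rot": TCP orientation; "wrist_force": force on the tool from outside, world axes, zero at the start; "moment": the same for the moment, N m; "gripper_width": opening from 0.0 (shut) to 1.0 (fully open).
Only numpy, scipy, OpenCV 4.12 (cv2) and the standard library are available. Lean on these libraries where they do the work, as an engineer would, in place of code of your own. Each camera call takes 0.05 s, during which the arm holds its last target.

## Working session

There is one attempt and no reset: what is moved stays moved. The work goes in short steps, Python scripts to look and compute and a tool call to move; the robot and the scene stay as the last step left them, time stands still between calls to the robot, and variables do not carry over. Pictures are saved under pics/ and viewed, and the job is handed in when it is done.

Besides the shell and the picture viewer there is one more tool, called after "Call:" as name(argument=value, ...) on one line, values as JSON. move_arm: Moves the arm, as the interface text tells. Its arguments: {"type":"object","properties":{"increments":{"type":"array","items":{"type":"number"}}},"required":["increments"]}

```bash
mkdir -p pics; python3 - <<'E'
from station import r
import cv2
s=r.sense();print({k:(v if not hasattr(v,'round') else v) for k,v in s.items()})
for n in ["scene","side","wrist"]:
    im=r.capture(n); cv2.imwrite(f"pics/{n}0.png",im[:,:,::-1]); print(n,r.calibration(n))
E
```

```text
{'time_s': 0.0, 'joints': array([ 1.48172011e+01,  2.20912204e+01,  3.78517204e-01, -2.83001201e-02,
       -6.84112792e+01, -1.48155371e+01]), 'joint_velocities': array([-0.09398298,  0.00665714,  0.04353079, -0.02096544,  0.04311179,
       -0.01769503]), 'effort': array([ 5.69075401e-04, -3.90661991e+01,  1.87403029e+01,  4.22001421e+00,
        1.09914420e-02, -1.81494070e-04]), 'tcp_pos': array([6.24405642e-01, 2.07909294e-05, 2.29447914e-01]), 'ee_rot': array([[-2.20935774e-03, -9.99997548e-01,  1.53071339e-04],
       [-1.09368668e-04,  1.53313347e-04,  9.99999982e-01],
       [-9.99997553e-01,  2.20934096e-03, -1.09707123e-04]]), 'wrist_force': array([ 0.08247598, -0.33646366,  0.22776277]), 'moment': array([ 0.00935211,  0.00093981, -0.00486241]), 'gripper_width': 0.9984677000125781}
scene {'fx': 510.82624380200923, 'fy': 510.82624380200923, 'cx': 324.7383683438143, 'cy': 195.62999610518284, 'rvec': array([ 2.10467913, -0.52217172,  0.27357705]), 'tvec': array([-0.42254005,  0.26174972,  0.70167124])}
side {'fx': 459.82566958581606, 'fy': 459.82566958581606, 'cx': 325.8959618863148, 'cy': 197.78571134272875, 'rvec': array([ 0.29109216, -2.7667966 ,  1.21438007]), 'tvec': array([0.57153136, 0.04309497, 1.00837358])}
wrist {'fx': 309.70691628693146, 'fy': 309.70691628693146, 'cx': 322.18343935292, 'cy': 199.8567566384068, 'tool_from_camera': array([[ 2.38302961e-04, -2.71416604e-01,  9.62461932e-01,
        -1.54514133e-01],
       [ 9.99999930e-01,  3.40823349e-04, -1.51484255e-04,
         4.96382997e-04],
       [-2.86914157e-04,  9.62461901e-01,  2.71416666e-01,
        -7.36712534e-02],
       [ 0.00000000e+00,  0.00000000e+00,  0.00000000e+00,
         1.00000000e+00]])}
```

View pics/scene0.png

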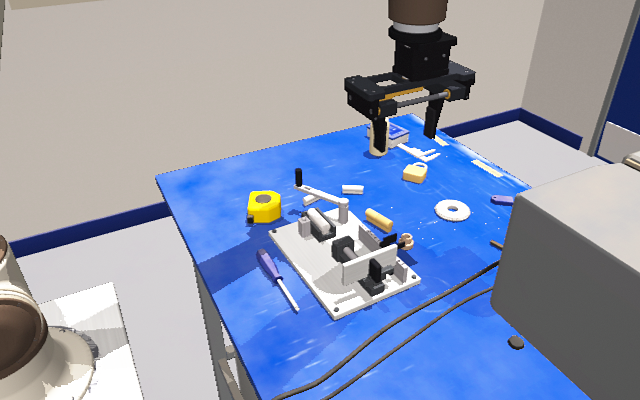

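View pics/side0.png

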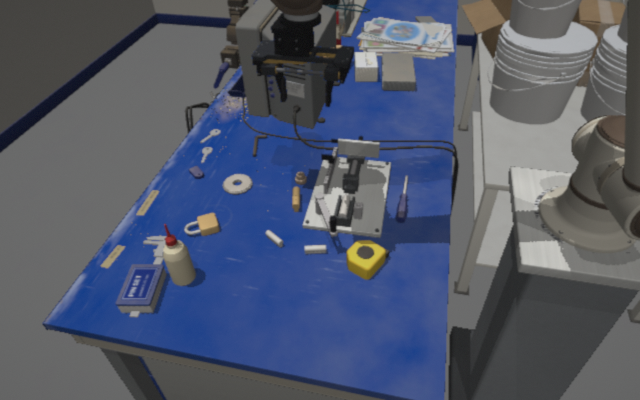

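View pics/wrist0.png

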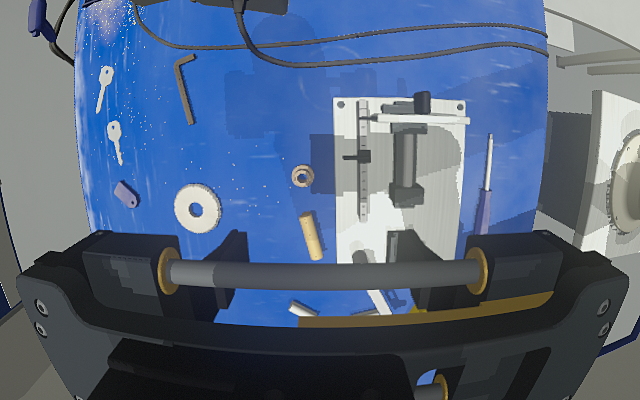

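```bash
cat > h.py <<'E'
import numpy as np, cv2
from station import r
def cam(n):
    c=r.calibration(n);K=np.array([[c['fx'],0,c['cx']],[0,c['fy'],c['cy']],[0,0,1.]])
    R=cv2.Rodrigues(np.array(c['rvec']))[0];return K,R,np.array(c['tvec']),c
def ray(n,u,v,pose=None):
    if n=='wrist':
        c=r.calibration(n);d=np.array([u-c['cx'],v-c['cy']])/c['fx'];t=np.linalg.norm(d)
        q=np.array([*(np.sin(t)*d/max(t,1e-9)),np.cos(t)]);T=c['tool_from_camera']
        p,Rt=pose
        return Rt@T[:3,3]+p, Rt@T[:3,:3]@q
    K,R,t,_=cam(n);q=np.linalg.inv(K)@np.array([u,v,1.]);return -R.T@t,R.T@q
def onz(n,u,v,z,pose=None):
    o,d=ray(n,u,v,pose);return o+d*(z-o[2])/d[2]
def proj(n,P,pose=None):
    P=np.array(P,float)
    if n=='wrist':
        c=r.calibration(n);T=c['tool_from_camera'];p,Rt=pose
        q=T[:3,:3].T@(Rt.T@(P-p)-T[:3,3]);t=np.arctan2(np.hypot(q[0],q[1]),q[2]);e=q[:2]/np.hypot(q[0],q[1])
        return np.array([c['cx'],c['cy']])+c['fx']*t*e
    K,R,t,_=cam(n);q=K@(R@P+t);return q[:2]/q[2]
def tri(obs):
    A=np.zeros((3,3));b=np.zeros(3)
    for o,d in obs:
        d=d/np.linalg.norm(d);M=np.eye(3)-np.outer(d,d);A+=M;b+=M@o
    return np.linalg.solve(A,b)
POSE0=(np.array([0.6244056,2.08e-5,0.2294479]),np.array([[-2.209e-3,-1,1.53e-4],[-1.09e-4,1.53e-4,1],[-1,2.209e-3,-1.1e-4]]))
E
python3 - <<'E'
import cv2
def crop(n,x,y,w,h,k,o):
    im=cv2.imread(f"pics/{n}.png")[y:y+h,x:x+w];cv2.imwrite(f"pics/{o}.png",cv2.resize(im,None,fx=k,fy=k,interpolation=cv2.INTER_CUBIC))
crop("scene0",230,155,200,170,4,"sc1")
crop("side0",260,125,160,150,5 if 0 else 4,"si1")
crop("wrist0",300,80,200,150,4,"wr1")
E
```

```text
(no output)
```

View pics/sc1.png

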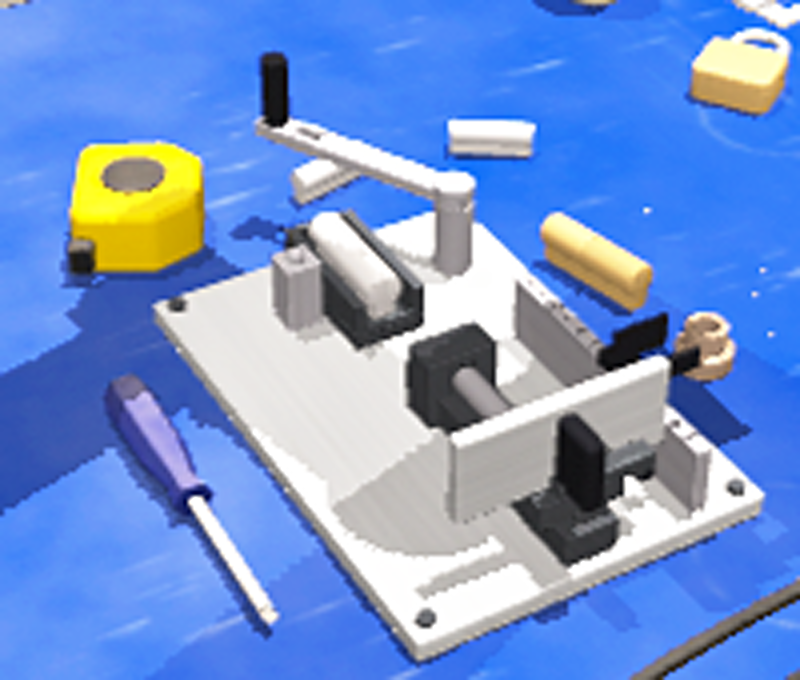

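View pics/si1.png

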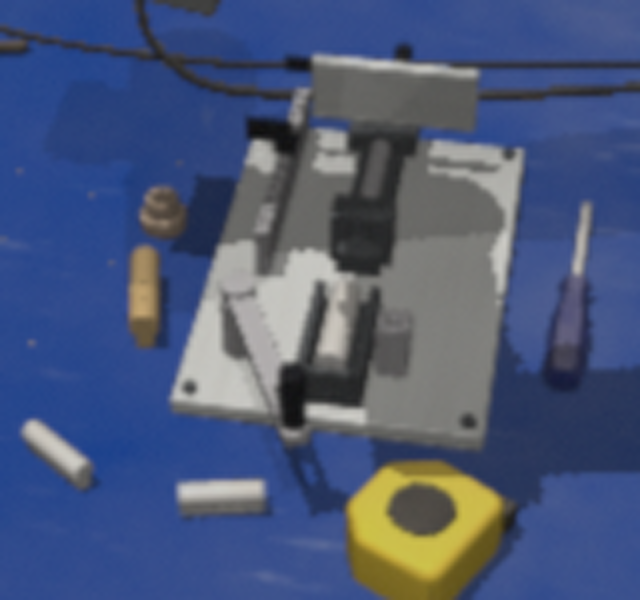

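View pics/wr1.png

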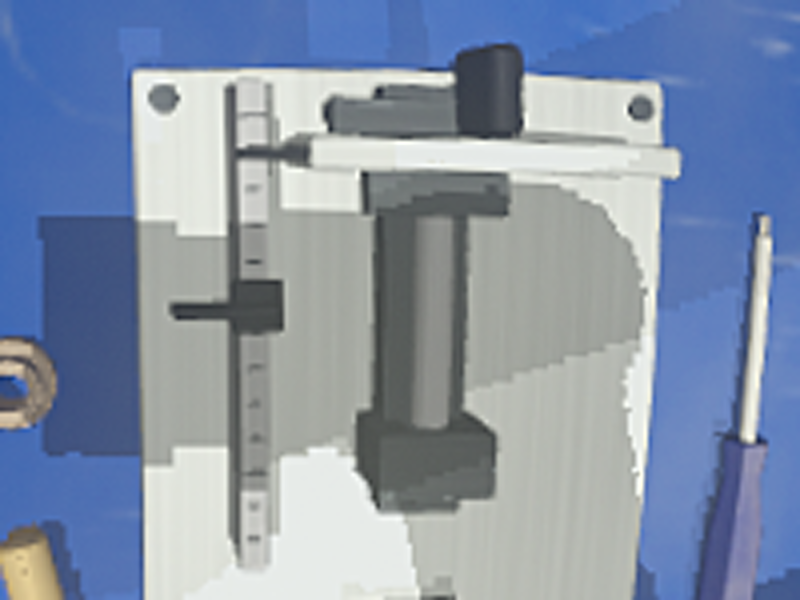

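```bash
python3 - <<'E'
from h import *
np.set_printoptions(precision=4,suppress=True)
f=lambda o,x,y:((x+.5)/4-.5+o[0],(y+.5)/4-.5+o[1])
S=(230,155);D=(260,125);W=(300,80)
sc=lambda x,y,z:onz('scene',*f(S,x,y),z)
si=lambda x,y,z:onz('side',*f(D,x,y),z)
wr=lambda x,y,z:onz('wrist',*f(W,x,y),z,POSE0)
print('scr -x+y',sc(177,304,.014),si(468,422,.014))
print('scr -x-y',sc(426,618,.014),si(508,154,.014),wr(640,108,.014))
print('scr +x-y',sc(737,487,.014),wr(163,98,.014))
print('scr +x+y',si(189,387,.014))
print('knob top',sc(274,58,.095),si(292,368,.095))
print('hinge top',sc(455,180,.058),si(240,278,.058))
print('pointer',sc(697,353,.073),si(252,128,.073),wr(240,153,.073))
print('fin',wr(175,310,.066),wr(232,308,.066),sc(665,318,.066),sc(603,352,.066))
print('crossbar top -x end', sc(450,437,.084),si(480,68,.084),wr(680,150,.084))
print('crossbar top +x end', sc(667,362,.084),si(313,58,.084),wr(312,140,.084))
print('tab top', wr(490,47,.081),wr(520,47,.081),sc(580,420,.081))
E
```

```text
scr -x+y [0.4424 0.1407 0.014 ] [0.4436 0.1423 0.014 ]
scr -x-y [ 0.4494 -0.0916  0.014 ] [ 0.4507 -0.0895  0.014 ] [ 0.4505 -0.0912  0.014 ]
scr +x-y [ 0.6011 -0.0875  0.014 ] [ 0.6021 -0.0865  0.014 ]
scr +x+y [0.5951 0.1463 0.014 ]
knob top [0.5245 0.2008 0.095 ] [0.5257 0.2005 0.095 ]
hinge top [0.5775 0.1136 0.058 ] [0.5756 0.1022 0.058 ]
pointer [ 0.5915 -0.0639  0.073 ] [ 0.5941 -0.0099  0.073 ] [ 0.5863 -0.0709  0.073 ]
fin [ 0.6017 -0.0299  0.066 ] [ 0.5868 -0.0306  0.066 ] [ 0.5988 -0.0309  0.066 ] [ 0.5628 -0.0379  0.066 ]
crossbar top -x end [ 0.4698 -0.0724  0.084 ] [ 0.4709 -0.0786  0.084 ] [ 0.4712 -0.0779  0.084 ]
crossbar top +x end [ 0.5689 -0.0738  0.084 ] [ 0.57   -0.0699  0.084 ] [ 0.5701 -0.0747  0.084 ]
tab top [ 0.5242 -0.1004  0.081 ] [ 0.5161 -0.101   0.081 ] [ 0.5211 -0.0845  0.081 ]
```

Call:
move_arm(increments=[0,0,0,0.003,0.003,0.008,0.05,-0.3,0,0,0.012,0.011,0.028,0,-0.6,0,0,0.023,0.021,0.055,0,-0.9,0,0,0.035,0.031,0.082,0,-1.2,0,0,0.046,0.042,0.11,0,-1.5,0,0,0.058,0.053,0.138,0,-1.65,0,0,0.069,0.063,0.166,0,-1.65,0,0,0.08,0.073,0.193,0,-1.65,0,0,0.09,0.082,0.215,0,-1.65,0,0,0.097,0.088,0.229,0,-1.65,0,0,0.101,0.09,0.235,0,-1.65,0,0,0.101,0.09,0.235,0])

```text
time_s: 1.15
tcp_pos: [0.5338, 0.2361, 0.1284]
ee_rot: [[-0.002, -1.0, -0.031], [-0.001, -0.031, 1.0], [-1.0, 0.002, -0.001]]
wrist_force: [0.6, -0.1, -0.8]
gripper_width: 0.174
```

```bash
python3 - <<'E'
from station import r
import cv2
s=r.sense();print(s['time_s'],s['tcp_pos'],s['wrist_force'],s['gripper_width'])
for n in ["scene","side","wrist"]:
    im=r.capture(n); cv2.imwrite(f"pics/{n}2.png",im[:,:,::-1])
a=cv2.imread("pics/scene2.png")[130:330,200:440];b=cv2.imread("pics/side2.png")[100:300,220:460]
cv2.imwrite("pics/c2.png",cv2.resize(cv2.vconcat([a]),None,fx=3,fy=3,interpolation=2))
cv2.imwrite("pics/d2.png",cv2.resize(b,None,fx=3,fy=3,interpolation=2))
E
```

```text
1.15 [0.53376993 0.23608213 0.12836905] [ 0.55361159 -0.05422683 -0.78365937] 0.17442759300006544
```

View pics/c2.png

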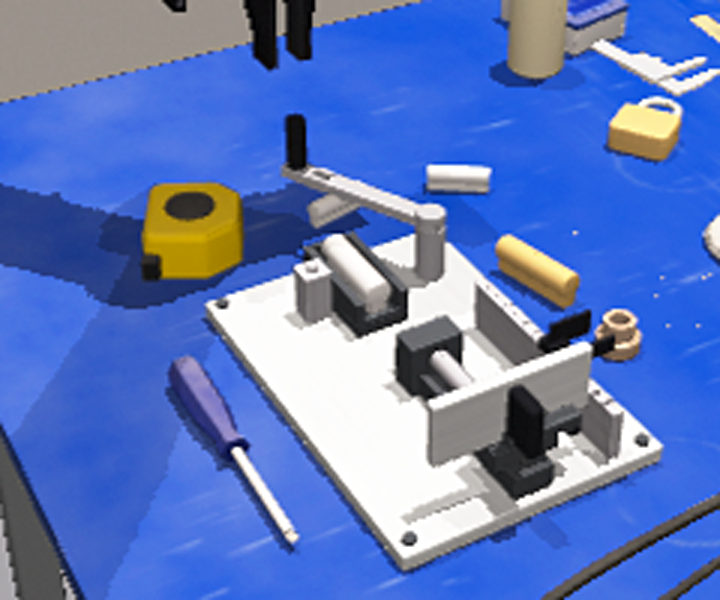

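View pics/wrist2.png

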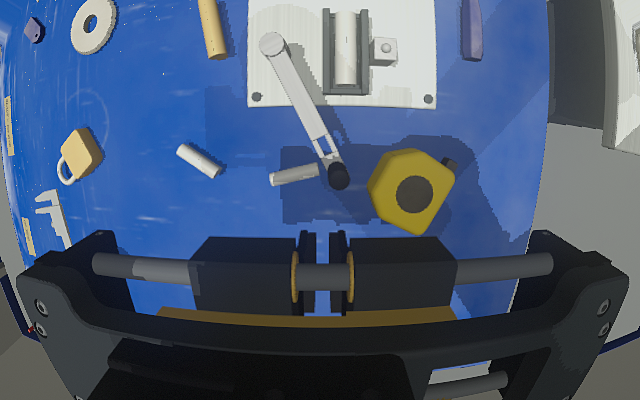

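```bash
python3 - <<'E'
from h import *
import cv2
s=r.sense();P=(s['tcp_pos'],s['ee_rot'])
k=onz('wrist',339,184,.095,P);h=onz('wrist',272,44,.058,P);print(k,h,np.linalg.norm((k-h)[:2]))
for u,v in [(258,98),(428,99)]: print(onz('wrist',u,v,.014,P))
print('tape',onz('wrist',369,188,.035,P),onz('wrist',420,234,.035,P))
print('cyl',[onz('wrist',u,v,.044,P) for u,v in [(346,12),(346,84)]])
im=cv2.imread('pics/wrist2.png')[0:260,220:420];cv2.imwrite('pics/w2c.png',cv2.resize(im,None,fx=3,fy=3,interpolation=2)[:600])
E
```

```text
[0.52526665 0.20366459 0.095     ] [0.57500837 0.10831772 0.058     ] 0.10754191941356772
[0.59344355 0.14661708 0.014     ]
[0.44321409 0.14095973 0.014     ]
tape [0.49632612 0.21982786 0.035     ] [0.44634021 0.26055898 0.035     ]
cyl [array([0.52105097, 0.07730916, 0.044     ]), array([0.5195969 , 0.13628978, 0.044     ])]
```

View pics/w2c.png

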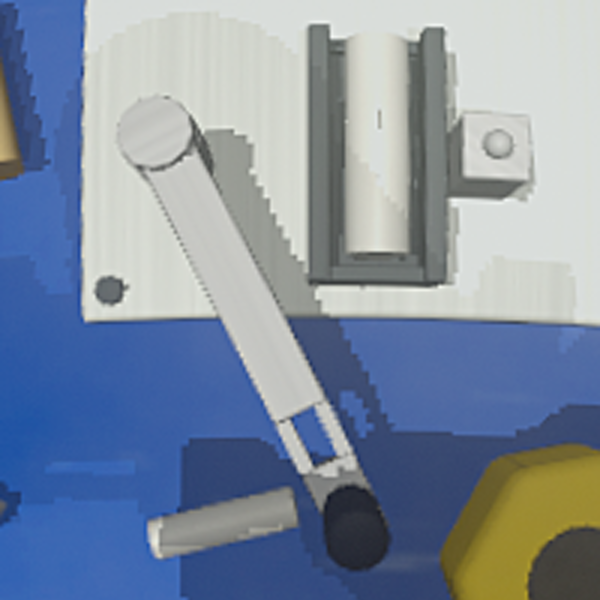

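Call:
move_arm(increments=[0,0,0,0.015,0,0,0,0,0,0,0.035,0.001,0,0,0,0,0,0.05,0.003,-0.002,0,0,0,0,0.052,0.004,-0.008,0,0,0,0,0.052,0.005,-0.013,0,0,0,0,0.052,0.006,-0.018,0,0,0,0,0.052,0.011,-0.021,0,0,0,0,0.052,0.016,-0.024,0,0,0,0,0.052,0.02,-0.027,0,0,0,0,0.052,0.0245,-0.03,0,0,0,0,0.052,0.0285,-0.033,0,0,0,0,0.052,0.0325,-0.037,0])

```text
time_s: 2.3
tcp_pos: [0.5024, 0.1979, 0.0781]
ee_rot: [[-0.001, -1.0, -0.027], [0.003, -0.027, 1.0], [-1.0, 0.001, 0.003]]
wrist_force: [-6.3, 6.0, -1.8]
gripper_width: 0.006
```

```bash
python3 - <<'E'
from station import r
import cv2
for n in ["scene","wrist"]:
    im=r.capture(n); cv2.imwrite(f"pics/{n}3.png",im[:,:,::-1])
a=cv2.imread("pics/scene3.png")[130:330,200:440];b=cv2.imread("pics/wrist3.png")[0:260,180:460]
cv2.imwrite("pics/c3.png",cv2.hconcat([cv2.resize(a,(400,333),interpolation=2),cv2.resize(b,(359,333),interpolation=2)]))
E
```

```text
(no output)
```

View pics/c3.png

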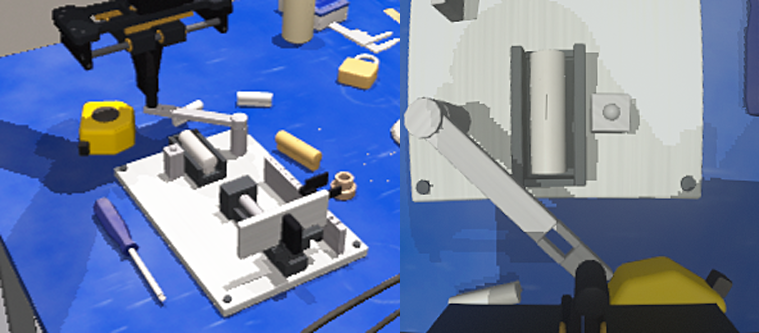

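Call:
move_arm(increments=[0,0,0,0,0.005,-0.003,0,0,0,0,0,0.01,-0.007,0,0,0,0,0,0.0135,-0.011,0,0,0,0,0,0.017,-0.015,0,0,0,0,0,0.02,-0.0195,0,0,0,0,0,0.023,-0.024,0,0,0,0,0,0.025,-0.029,0,0,0,0,0,0.0273,-0.0335,0,0,0,0,0,0.029,-0.0385,0,0,0,0,0,0.031,-0.0434,0])

```text
time_s: 3.23
tcp_pos: [0.4737, 0.1523, 0.0775]
ee_rot: [[-0.0, -1.0, -0.029], [-0.0, -0.029, 1.0], [-1.0, 0.0, -0.0]]
wrist_force: [0.9, -0.1, -0.8]
gripper_width: 0.007
```

```bash
python3 - <<'E'
from station import r
import cv2
for n in ["scene","wrist"]:
    im=r.capture(n); cv2.imwrite(f"pics/{n}4.png",im[:,:,::-1])
a=cv2.imread("pics/scene4.png")[130:330,200:440];b=cv2.imread("pics/wrist4.png")[0:260,180:460]
cv2.imwrite("pics/c4.png",cv2.hconcat([cv2.resize(a,(400,333),interpolation=2),cv2.resize(b,(359,333),interpolation=2)]))
E
```

```text
(no output)
```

View pics/c4.png

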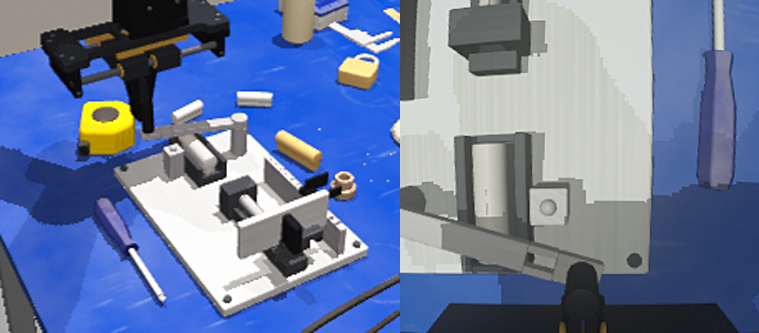

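Call:
move_arm(increments=[0,0,0,0,0.0015,-0.005,0,0,0,0,0,0.0025,-0.01,0,0,0,0,0,0.0035,-0.015,0,0,0,0,0,0.004,-0.02,0,0,0,0,0,0.0045,-0.024,0,0,0,0,0,0.0045,-0.027,0,0,0,0,0,0.0045,-0.029,0,0,0,0,0,0.0045,-0.029,0])

```text
time_s: 4.0
tcp_pos: [0.4702, 0.1232, 0.0776]
ee_rot: [[-0.0, -1.0, -0.028], [-0.0, -0.028, 1.0], [-1.0, 0.0, -0.0]]
wrist_force: [0.5, 0.3, -0.3]
gripper_width: 0.006
```

```bash
python3 - <<'E'
from station import r
import cv2
print(r.sense()['wrist_force'])
for n in ["scene","wrist"]:
    im=r.capture(n); cv2.imwrite(f"pics/{n}5.png",im[:,:,::-1])
a=cv2.imread("pics/scene5.png")[130:330,200:440];b=cv2.imread("pics/wrist5.png")[0:260,180:460]
cv2.imwrite("pics/c5.png",cv2.hconcat([cv2.resize(a,(400,333),interpolation=2),cv2.resize(b,(359,333),interpolation=2)]))
E
```

```text
[ 0.53803739  0.29476838 -0.30220674]
```

View pics/c5.png

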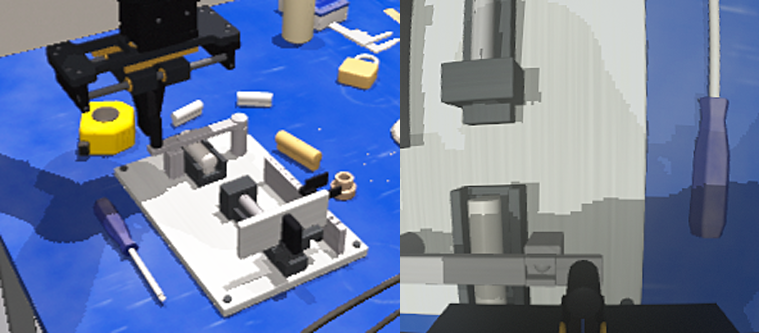

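Call:
move_arm(increments=[0,0,0,0,0,-0.001,0,0,0,0,0,0,-0.002,0,0,0,0,0,0,-0.002,0])

```text
time_s: 4.35
tcp_pos: [0.4703, 0.1217, 0.0775]
ee_rot: [[0.0, -1.0, -0.029], [-0.0, -0.029, 1.0], [-1.0, -0.0, -0.0]]
wrist_force: [0.5, 1.1, -0.7]
gripper_width: 0.009
```

Call:
move_arm(increments=[0,0,0,0,0,-0.001,0,0,0,0,0,0,-0.002,0,0,0,0,0,0,-0.002,0])

```text
time_s: 4.6
tcp_pos: [0.4703, 0.1212, 0.0776]
ee_rot: [[0.001, -1.0, -0.028], [0.003, -0.028, 1.0], [-1.0, -0.001, 0.003]]
wrist_force: [-3.0, 6.6, -0.2]
gripper_width: 0.004
```

Call:
move_arm(increments=[0,0,0,0,0,-0.001,0,0,0,0,0,0,-0.0015,0,0,0,0,0,0,-0.0015,0])

```text
time_s: 4.85
tcp_pos: [0.4704, 0.121, 0.0776]
ee_rot: [[0.002, -1.0, -0.028], [0.005, -0.028, 1.0], [-1.0, -0.002, 0.005]]
wrist_force: [-5.1, 11.8, -0.2]
gripper_width: 0.002
```

```bash
python3 - <<'E'
from station import r
import cv2
for n in ["scene","wrist"]:
    im=r.capture(n); cv2.imwrite(f"pics/{n}6.png",im[:,:,::-1])
a=cv2.imread("pics/scene6.png")[130:330,200:440];b=cv2.imread("pics/wrist6.png")[0:260,180:460]
cv2.imwrite("pics/c6.png",cv2.hconcat([cv2.resize(a,(400,333),interpolation=2),cv2.resize(b,(359,333),interpolation=2)]))
E
```

```text
(no output)
```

View pics/c6.png

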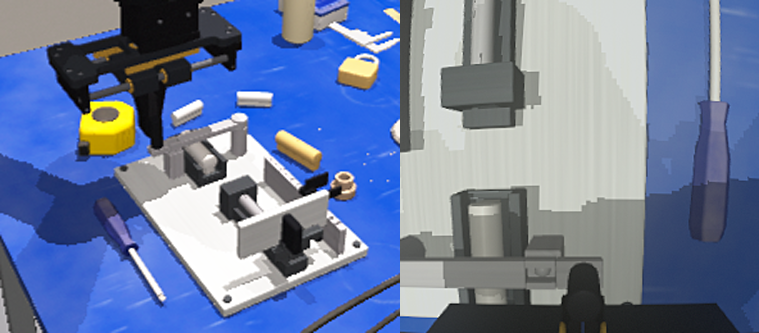

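```bash
python3 - <<'E'
from h import *
for p in [(495,297),(590,400)]: print('scene bottom',onz('scene',*p,0))
for p in [(245,85),(320,125),(335,60)]: print('side',onz('side',*p,0))
for p in [(290,12),(180,0)]: print('wr',onz('wrist',*p,0,POSE0))
E
```

```text
scene bottom [ 0.69936928 -0.17858784  0.        ]
scene bottom [ 0.67516937 -0.38191572  0.        ]
side [ 0.94531418 -0.42288792  0.        ]
side [ 0.65678512 -0.24411511  0.        ]
side [ 0.69677537 -0.64656455  0.        ]
wr [ 0.66331834 -0.20675844  0.        ]
wr [ 0.81341815 -0.24278389  0.        ]
```

Call:
move_arm(increments=[0,0,0,0,0,0.006,0,0,0,0,-0.005,0,0.014,0,0,0,0,-0.025,0,0.015,0,0,0,0,-0.05,0,0.015,0,0,0,0,-0.0625,0,0.013,0,0,0,0,-0.0625,0,0.005,0])

```text
time_s: 5.45
tcp_pos: [0.4724, 0.1247, 0.1435]
ee_rot: [[0.007, -0.999, -0.031], [0.003, -0.031, 1.0], [-1.0, -0.007, 0.003]]
wrist_force: [0.2, 0.3, -0.5]
gripper_width: 0.001
```

Call:
move_arm(increments=[0,0,0,0,0,-0.01,0,0,0,0,0,-0.001,-0.035,0,0,0,0,0,-0.002,-0.07,0,0,0,0,0,-0.004,-0.105,0,0,0,0,0,-0.005,-0.14,0,0,0,0,0,-0.006,-0.175,0,0,0,0,0,-0.007,-0.205,0,0,0,0,0,-0.008,-0.23,0,0,0,0,0,-0.008,-0.245,0,0,0,0,0,-0.008,-0.25,0,0,0,0,0,-0.008,-0.25,0])

```text
time_s: 6.37
tcp_pos: [0.4842, -0.1279, 0.1388]
ee_rot: [[-0.003, -1.0, -0.026], [-0.0, -0.026, 1.0], [-1.0, 0.003, -0.0]]
wrist_force: [-0.6, 0.2, -0.2]
gripper_width: 0.01
```

```bash
python3 - <<'E'
from station import r
import cv2,numpy as np
s=r.sense();np.savez('p7.npz',p=s['tcp_pos'],R=s['ee_rot']);print(s['tcp_pos'],s['wrist_force'])
for n in ["scene","side","wrist"]:
    im=r.capture(n); cv2.imwrite(f"pics/{n}7.png",im[:,:,::-1])
def crop(n,x,y,w,h,k,o):
    im=cv2.imread(f"pics/{n}.png")[y:y+h,x:x+w];cv2.imwrite(f"pics/{o}.png",cv2.resize(im,None,fx=k,fy=k,interpolation=cv2.INTER_CUBIC))
crop("scene7",230,155,200,150,4,"sc7");crop("side7",280,125,150,150,4,"si7")
E
```

```text
[ 0.48416356 -0.12792384  0.13883954] [-0.55757135  0.17469606 -0.15571365]
```

View pics/sc7.png

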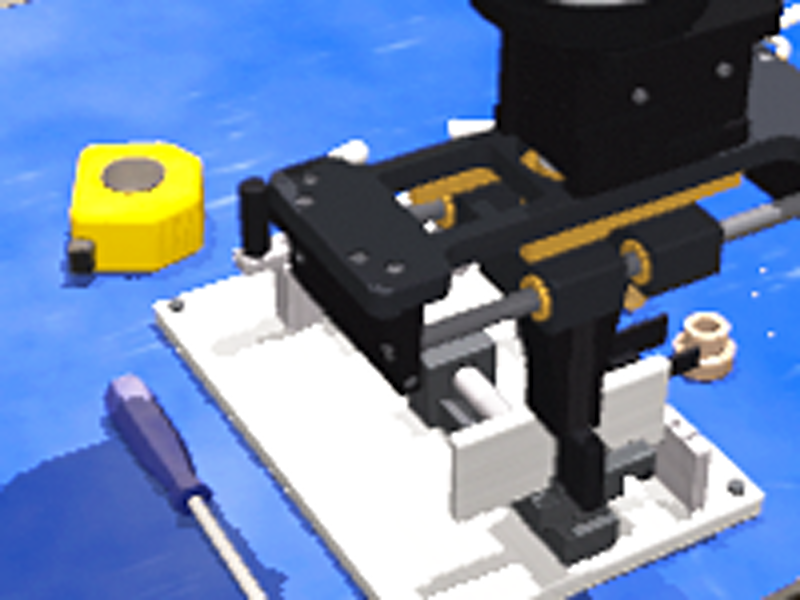

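View pics/wrist7.png

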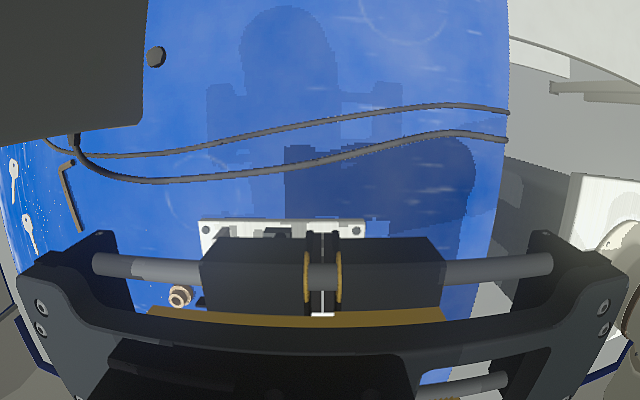

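View pics/si7.png

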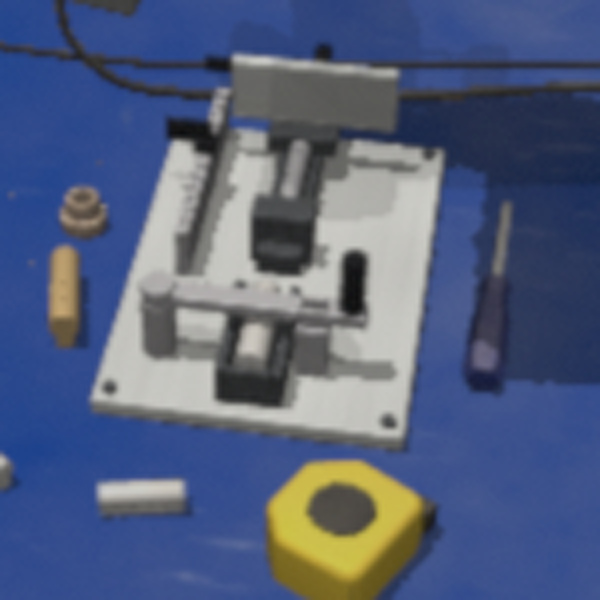

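Call:
move_arm(increments=[0,0,0,0.015,-0.003,0,0,0,0,0,0.035,-0.0075,0,0,0,0,0,0.055,-0.0075,0,0,0,0,0,0.07,-0.0075,0,0,0,0,0,0.076,-0.0075,0.004,0,0,0,0,0.076,-0.0075,0.014,0,0,0,0,0.076,-0.0075,0.024,0,0,0,0,0.076,-0.0075,0.03,0,0,0,0,0.076,-0.0075,0.033,0,0,0,0,0.076,-0.0075,0.033,0])

```text
time_s: 7.35
tcp_pos: [0.4926, -0.0921, 0.0651]
ee_rot: [[0.002, -1.0, -0.031], [0.0, -0.031, 1.0], [-1.0, -0.002, 0.0]]
wrist_force: [0.5, -0.0, 0.0]
gripper_width: 0.004
```

```bash
python3 - <<'E'
from station import r
import cv2,numpy as np
s=r.sense();print(s['tcp_pos'],s['wrist_force'])
for n in ["scene"]:
    im=r.capture(n); cv2.imwrite(f"pics/{n}8.png",im[:,:,::-1])
def crop(n,x,y,w,h,k,o):
    im=cv2.imread(f"pics/{n}.png")[y:y+h,x:x+w];cv2.imwrite(f"pics/{o}.png",cv2.resize(im,None,fx=k,fy=k,interpolation=cv2.INTER_CUBIC))
crop("scene8",230,155,200,150,4,"sc8")
E
```

```text
[ 0.4925706  -0.09209295  0.06507626] [ 0.48784383 -0.04555401  0.00950894]
```

View pics/sc8.png

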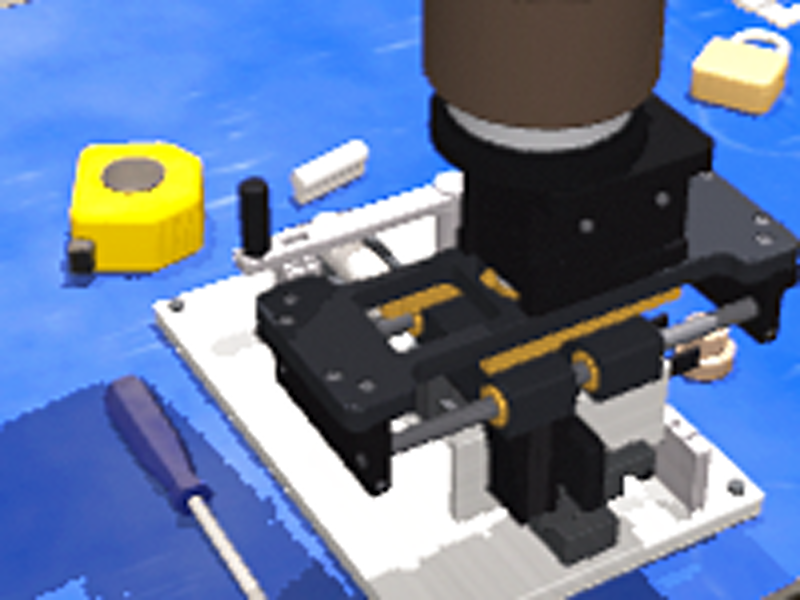

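```bash
python3 - <<'E'
import cv2
a=cv2.imread("pics/scene0.png")[220:280,370:420];b=cv2.imread("pics/side7.png")[125:185,315:365];c=cv2.imread("pics/wrist0.png")[100:160,340:390]
k=lambda i:cv2.resize(i,None,fx=5,fy=5,interpolation=cv2.INTER_NEAREST)
cv2.imwrite("pics/z.png",cv2.hconcat([k(a),k(b),k(c)]))
from h import *
for n in('scene','side'):
    K,R,t,_=cam(n);print(n,-R.T@t)
E
```

```text
scene [ 0.17197404 -0.58787589  0.60350842]
side [0.38910429 0.81834769 0.72403554]
```

View pics/z.png

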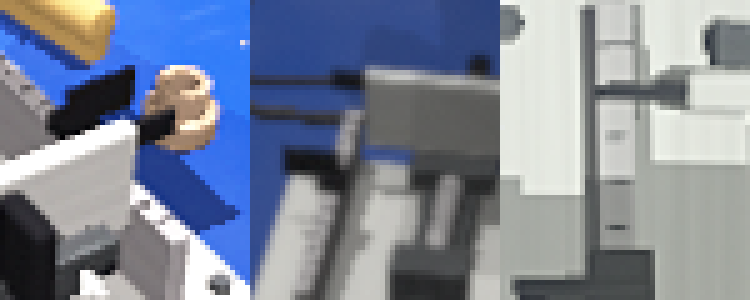

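Call:
move_arm(increments=[0,0,0,0,0,0.0015,0,0,0,0,0,0,0.003,0,0,0,0,0,0,0.003,0])

```text
time_s: 7.65
tcp_pos: [0.4918, -0.0903, 0.0642]
ee_rot: [[0.0, -1.0, -0.028], [0.0, -0.028, 1.0], [-1.0, -0.0, 0.0]]
wrist_force: [1.3, -0.4, -0.9]
gripper_width: 0.005
```

```bash
python3 - <<'E'
from h import *
np.set_printoptions(precision=4,suppress=True)
w=lambda u,v,z:onz('wrist',u,v,z,POSE0)
print('ptr',w(359,118.2,.073),onz('scene',405.5,244.3,.073))
print('fin',w(344,157.1,.066),w(358,156.5,.066),onz('scene',396.6,233.5,.066))
print('crossbar tips: wrist top edge', w(378,114.3,.084))
E
```

```text
ptr [ 0.5869 -0.0706  0.073 ] [ 0.5917 -0.0682  0.073 ]
fin [ 0.601 -0.03   0.066] [ 0.5865 -0.0307  0.066 ] [ 0.6008 -0.0301  0.066 ]
crossbar tips: wrist top edge [ 0.5697 -0.075   0.084 ]
```

Call:
move_arm(increments=[0,0,0,0,0,0.0015,0,0,0,0,0,0,0.003,0,0,0,0,0,0,0.003,0])

```text
time_s: 7.9
tcp_pos: [0.4917, -0.0877, 0.0641]
ee_rot: [[-0.0, -1.0, -0.029], [-0.001, -0.029, 1.0], [-1.0, 0.0, -0.001]]
wrist_force: [0.2, -3.4, 0.6]
gripper_width: 0.001
```

Call:
move_arm(increments=[0,0,0,0,0,0.004,0,0,0,0,0,0,0.008,0,0,0,0,0,0,0.012,0,0,0,0,0,0,0.016,0,0,0,0,0,0,0.02,0,0,0,0,0,0,0.024,0,0,0,0,0,0,0.028,0,0,0,0,0,0,0.032,0,0,0,0,0,0,0.034,0,0,0,0,0,0,0.034,0])

```text
time_s: 8.73
tcp_pos: [0.4907, -0.053, 0.0641]
ee_rot: [[-0.0, -1.0, -0.03], [-0.0, -0.03, 1.0], [-1.0, 0.0, -0.0]]
wrist_force: [0.5, -6.6, 1.0]
gripper_width: 0.007
```

```bash
cat > look.py <<'E'
from station import r
import cv2,sys
i=sys.argv[1]
s=r.sense();print(s['time_s'],s['tcp_pos'],s['wrist_force'])
for n in ["scene","side"]:
    im=r.capture(n); cv2.imwrite(f"pics/{n}{i}.png",im[:,:,::-1])
a=cv2.imread(f"pics/scene{i}.png")[225:305,330:430];b=cv2.imread(f"pics/side{i}.png")[125:205,300:400]
k=lambda i:cv2.resize(i,None,fx=4,fy=4,interpolation=cv2.INTER_CUBIC)
cv2.imwrite(f"pics/l{i}.png",cv2.hconcat([k(a),k(b)]))
b=cv2.imread(f"pics/side{i}.png")[130:190,310:370]
cv2.imwrite(f"pics/m{i}.png",cv2.resize(b,None,fx=10,fy=10,interpolation=cv2.INTER_NEAREST))
E
python3 look.py 9
```

```text
8.7333 [ 0.49065231 -0.05295059  0.0640861 ] [ 0.454516   -6.61334377  0.96042781]
```

View pics/l9.png

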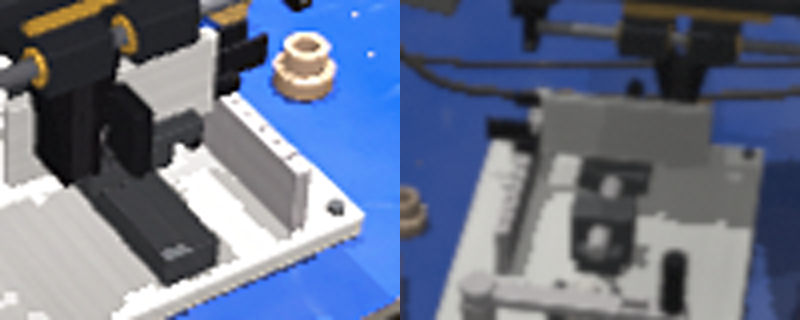

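View pics/m9.png

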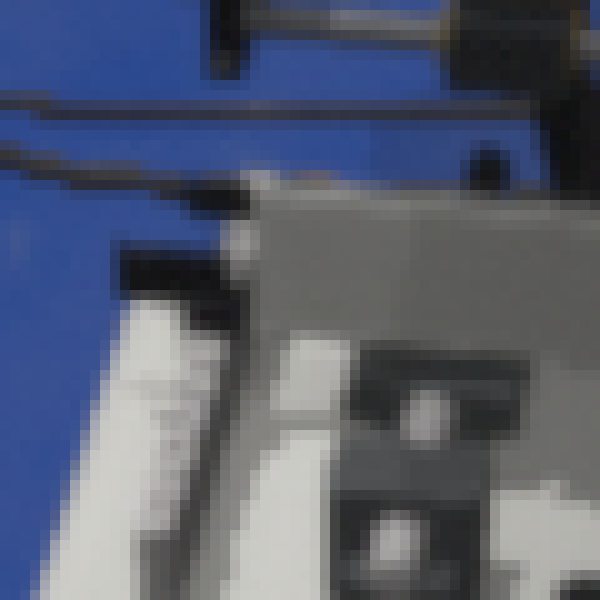

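```bash
python3 - <<'E'
from h import *
np.set_printoptions(precision=2,suppress=True)
Y=np.array([-.029,1,0])
F=np.array([.601,-.030,.066])
for n in('scene','side'):
    print(n,'fin',proj(n,F),'fin in',proj(n,[.5865,-.0305,.066]))
    for d in(-.006,-.004,-.002,0): print('  ptr',d,proj(n,np.array([.589,-.03035,.073])+d*Y), proj(n,np.array([.571,-.0309,.084])+d*Y))
a=cv2.imread("pics/scene9.png")[220:260,370:415]
cv2.imwrite("pics/n9.png",cv2.resize(a,None,fx=14,fy=14,interpolation=cv2.INTER_NEAREST))
E
```

```text
scene fin [396.66 233.46] fin in [389.74 236.08]
  ptr -0.006 [393.28 234.23] [384.88 232.3 ]
  ptr -0.004 [392.58 233.6 ] [384.19 231.66]
  ptr -0.002 [391.89 232.97] [383.5  231.03]
  ptr 0 [391.2  232.34] [382.81 230.39]
side fin [321.72 153.56] fin in [327.75 154.14]
  ptr -0.006 [327.12 150.17] [334.59 147.12]
  ptr -0.004 [326.96 150.67] [334.44 147.62]
  ptr -0.002 [326.8  151.17] [334.29 148.12]
  ptr 0 [326.64 151.68] [334.14 148.62]
```

View pics/n9.png

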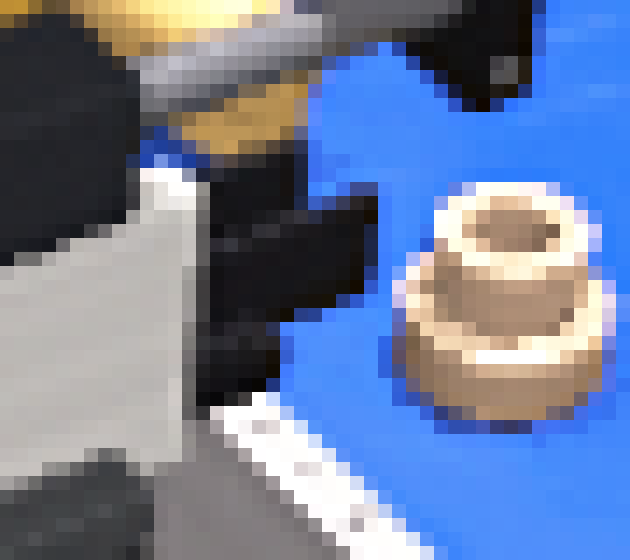

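```bash
python3 - <<'E'
from h import *
np.set_printoptions(precision=4,suppress=True)
X=np.array([1,.029]);
fy=lambda p:p[1]-.029*(p[0]-.59)
for nm,u,v,z in [('ptr0',405.1,241.7,.076),('ptr9',391.4,230.3,.076),('ptr9 d',391.4,230.8,.076),('bar0',396.2,245.0,.084),('bar9',383.8,231.4,.084),('fin',396.5,233.2,.066)]:
    p=onz('scene',u,v,z);print(nm,p,fy(p))
# column-only: solve for fy given x
from scipy.optimize import brentq
for nm,u,x,z in [('ptr0',405.1,.589,.073),('ptr9',391.4,.589,.073),('bar0',396.2,.5697,.084),('bar9',383.8,.5697,.084)]:
    print(nm,brentq(lambda y:proj('scene',[x-.029*y,y,z])[0]-u,-.15,.05))
E
```

```text
ptr0 [ 0.5927 -0.0652  0.076 ] -0.06530903423143548
ptr9 [ 0.5901 -0.029   0.076 ] -0.028959891573851915
ptr9 d [ 0.5893 -0.0301  0.076 ] -0.030096679267963986
bar0 [ 0.5688 -0.0734  0.084 ] -0.07278233325074103
bar9 [ 0.5709 -0.034   0.084 ] -0.033439171990367306
fin [ 0.6012 -0.0293  0.066 ] -0.029602588252520767
ptr0 -0.06808899403315594
ptr9 -0.029687159401005688
bar0 -0.06917005728912867
bar9 -0.03436074049171763
```

Call:
move_arm(increments=[0,0,0,0,0,0.002,0,0,0,0,0,0,0.004,0,0,0,0,0,0,0.005,0,0,0,0,0,0,0.005,0])

```text
time_s: 9.17
tcp_pos: [0.4905, -0.0482, 0.0641]
ee_rot: [[-0.0, -1.0, -0.029], [-0.0, -0.029, 1.0], [-1.0, 0.0, -0.0]]
wrist_force: [0.7, -5.0, 0.7]
gripper_width: 0.005
```

```bash
python3 look.py 10; python3 - <<'E'
from h import *
s=r.sense();P=(s['tcp_pos'],s['ee_rot'])
im=r.capture('wrist')[:,:,::-1]
print(proj('wrist',[.59,-.0302,.073],P),proj('wrist',[.601,-.030,.066],P))
b=im[180:330,80:330];cv2.imwrite("pics/w10.png",cv2.resize(b,None,fx=3,fy=3,interpolation=2))
a=cv2.imread("pics/scene10.png")[220:260,370:415];b=cv2.imread("pics/side10.png")[135:175,310:355]
k=lambda i:cv2.resize(i,None,fx=8,fy=8,interpolation=0)
cv2.imwrite("pics/n10.png",cv2.hconcat([k(a),k(b)]))
E
```

```text
9.1667 [ 0.49054583 -0.04820441  0.06411201] [ 0.68250523 -4.99780048  0.71441959]
[155.47495788 276.16742094] [146.09986386 269.31481734]
```

View pics/w10.png

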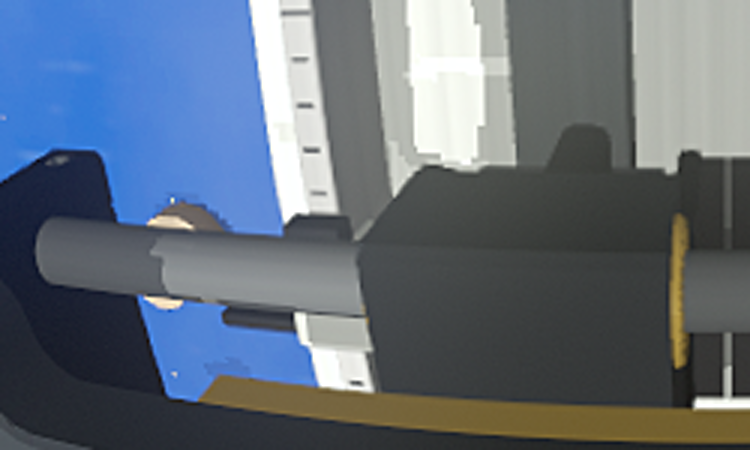

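View pics/n10.png

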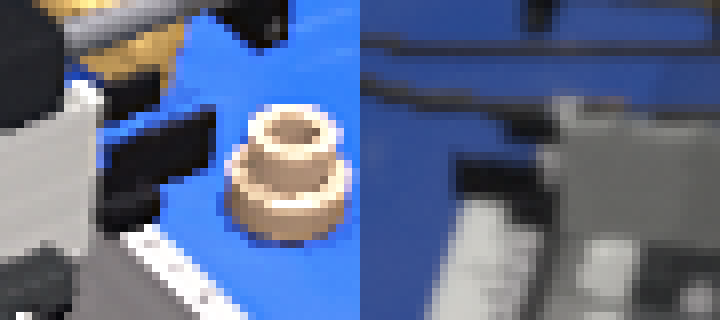

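```bash
python3 - <<'E'
from h import *
np.set_printoptions(precision=4,suppress=True)
s=r.sense();P=(s['tcp_pos'],s['ee_rot'])
B=onz('wrist',302.5,173,.022,POSE0);print('bush',B,onz('scene',405.5,236.2,.022),proj('wrist',B,P))
for c in [(225,310),(225,325),(290,330),(290,312),(290,218),(350,218),(300,345)]:
    u,v=c[0]/3+80-.3,c[1]/3+180-.3
    print(c,(u,v),onz('wrist',u,v,.066,P),onz('wrist',u,v,.05,P))
# fence left edge check in wr0
for c in [(172,303),(172,318),(232,282),(283,282),(232,330),(283,330)]:
    u,v=(c[0]+.5)/4-.5+300,(c[1]+.5)/4-.5+80
    print('wr0',c,onz('wrist',u,v,.066,POSE0),onz('wrist',u,v,.05,POSE0))
E
```

```text
bush [ 0.647  -0.0048  0.022 ] [0.6458 0.0012 0.022 ] [131.7923 266.1267]
(225, 310) (154.7, 283.0333333333333) [ 0.5965 -0.0205  0.066 ] [ 0.6075 -0.0099  0.05  ]
(225, 325) (154.7, 288.0333333333333) [ 0.5974 -0.0166  0.066 ] [ 0.6085 -0.0056  0.05  ]
(290, 330) (176.36666666666667, 289.7) [ 0.5809 -0.0176  0.066 ] [ 0.5902 -0.0067  0.05  ]
(290, 312) (176.36666666666667, 283.7) [ 0.58   -0.0222  0.066 ] [ 0.5892 -0.0117  0.05  ]
(290, 218) (176.36666666666667, 252.36666666666667) [ 0.5761 -0.0442  0.066 ] [ 0.5849 -0.0361  0.05  ]
(350, 218) (196.36666666666667, 252.36666666666667) [ 0.5627 -0.0453  0.066 ] [ 0.57   -0.0373  0.05  ]
(300, 345) (179.7, 294.7) [ 0.5792 -0.014   0.066 ] [ 0.5883 -0.0027  0.05  ]
wr0 (172, 303) [ 0.6025 -0.0317  0.066 ] [ 0.6014 -0.0296  0.05  ]
wr0 (172, 318) [ 0.6025 -0.0278  0.066 ] [ 0.6014 -0.0255  0.05  ]
wr0 (232, 282) [ 0.587  -0.0374  0.066 ] [ 0.5851 -0.0356  0.05  ]
wr0 (283, 282) [ 0.5736 -0.0376  0.066 ] [ 0.5711 -0.0358  0.05  ]
wr0 (232, 330) [ 0.5867 -0.0248  0.066 ] [ 0.5848 -0.0223  0.05  ]
wr0 (283, 330) [ 0.5733 -0.0249  0.066 ] [ 0.5707 -0.0225  0.05  ]
```

```bash
python3 - <<'E'
from h import *
np.set_printoptions(precision=4,suppress=True)
s=r.sense();P=(s['tcp_pos'],s['ee_rot'])
im=r.capture('wrist')[:,:,::-1]
b=im[240:310,140:220];cv2.imwrite("pics/w10b.png",cv2.resize(b,None,fx=8,fy=8,interpolation=0))
g=lambda p:((proj('wrist',p,P)-[140,240]+.5)*8).round()
for nm,p in dict(bar_my=[.570,-.0363,.084],bar_py=[.5697,-.0283,.084],bar_my_bot=[.570,-.0363,.042],ptr=[.590,-.0318,.073],fin=[.601,-.03,.066],fin_in=[.5865,-.0305,.066]).items(): print(nm,g(p))
E
```

```text
bar_my [285. 323.]
bar_py [308. 422.]
bar_my_bot [491.  74.]
ptr [124. 275.]
fin [ 53. 239.]
fin_in [205. 252.]
```

View pics/w10b.png

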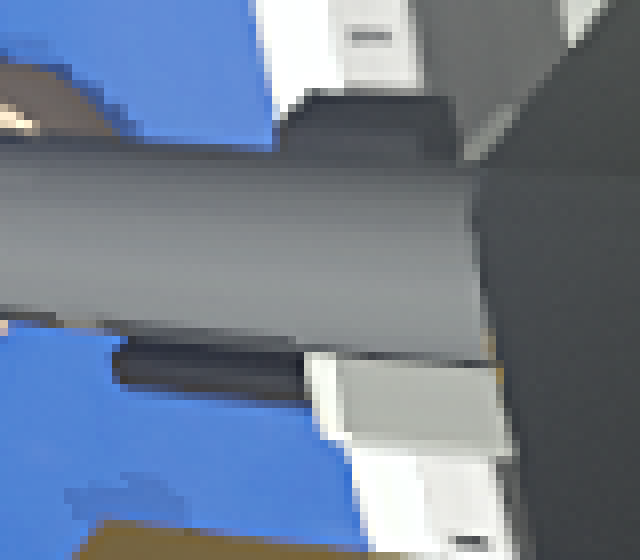

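```bash
python3 - <<'E'
from h import *
np.set_printoptions(precision=4,suppress=True)
fy=lambda p:p[1]-.029*(p[0]-.59)
for nm,u,v,z in [('ptop',389.3,228.5,.077),('pbot',389.3,232.4,.069),('pmid',389.3,230.4,.073),('fin',396.1,232.9,.066),('finb',396.1,242,.048)]:
    p=onz('scene',u,v,z);print(nm,p,fy(p))
a=cv2.imread("pics/scene10.png")[222:250,378:402]
cv2.imwrite("pics/o10.png",cv2.resize(a,None,fx=22,fy=22,interpolation=0))
p=.0
for d in(-.004,-.002,0,.002): print(d,[((proj('scene',np.array([.592,-.03,z])+d*np.array([-.029,1,0]))-[378,222]+.5)*22).round() for z in(.077,.073,.069)])
print('fin',[((proj('scene',[.601,-.0297,z])-[378,222]+.5)*22).round() for z in(.066,.048)])
E
```

```text
ptop [ 0.589  -0.0241  0.077 ] -0.02411623874482774
pbot [ 0.5892 -0.0248  0.069 ] -0.024743059439131465
pmid [ 0.5892 -0.0243  0.073 ] -0.02430463692547749
fin [ 0.601  -0.0283  0.066 ] -0.028580232625311452
finb [ 0.6008 -0.0309  0.048 ] -0.03116519586670616
-0.004 [array([365., 211.]), array([362., 252.]), array([358., 294.])]
-0.002 [array([350., 197.]), array([346., 239.]), array([343., 280.])]
0 [array([335., 184.]), array([331., 225.]), array([328., 266.])]
0.002 [array([320., 170.]), array([316., 211.]), array([313., 252.])]
fin [array([419., 261.]), array([403., 442.])]
```

View pics/o10.png

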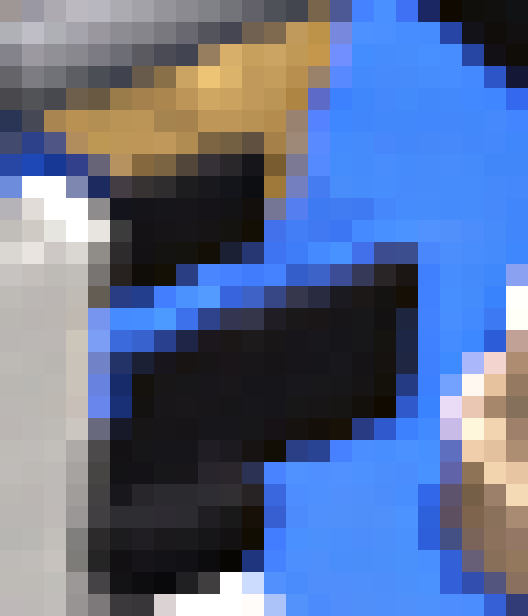

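```bash
python3 - <<'E'
import cv2
a=cv2.imread("pics/scene0.png")[229:257,386:416]
k=lambda i:cv2.resize(i,None,fx=14,fy=14,interpolation=0)
b=cv2.imread("pics/side0.png")[130:158,318:345]
cv2.imwrite("pics/o0.png",cv2.hconcat([k(a),k(b)]))
E
```

```text
(no output)
```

View pics/o0.png

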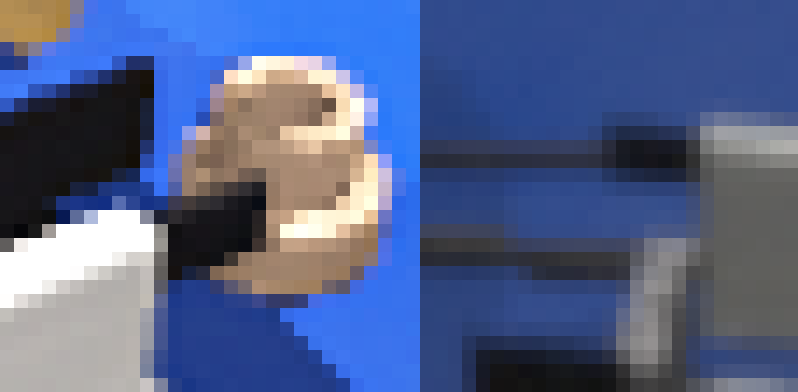

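```bash
python3 - <<'E'
from h import *
np.set_printoptions(precision=4,suppress=True)
fy=lambda p:round(p[1]-.029*(p[0]-.59),4)
for n,nm,u,v,z in [('scene','ptr',404.6,243.5,.073),('scene','fin',396.3,233,.066),('scene','barcorner',396.6,244.3,.084),('scene','bar+x screw',413.8,276.4,.014),
 ('side','ptr',330.7,140.5,.073),('side','fin',322,154.3,.066),('side','bar+x top far',338,139,.084)]:
    p=onz(n,u,v,z);print(n,nm,p,fy(p))
# 2-view triangulations
W=lambda u,v:ray('wrist',u,v,POSE0)
S=lambda u,v:ray('scene',u,v); D=lambda u,v:ray('side',u,v)
for nm,o in dict(ptr_sw=[S(404.6,243.5),W(359,117.8)],ptr_all=[S(404.6,243.5),W(359,117.8),D(330.7,140.5)],ptr_sd=[S(404.6,243.5),D(330.7,140.5)],
  fin_sw=[S(396.3,233),W(343.3,157)],fin_all=[S(396.3,233),W(343.3,157),D(322,154.3)],fin_sd=[S(396.3,233),D(322,154.3)]).items():
    p=tri(o);print(nm,p,fy(p))
E
```

```text
scene ptr [ 0.5916 -0.0658  0.073 ] -0.0658
scene fin [ 0.6012 -0.0287  0.066 ] -0.029
scene barcorner [ 0.5704 -0.0722  0.084 ] -0.0717
scene bar+x screw [ 0.6009 -0.0875  0.014 ] -0.0878
side ptr [ 0.5891 -0.0763  0.073 ] -0.0762
side fin [ 0.5997 -0.0273  0.066 ] -0.0276
side bar+x top far [ 0.5698 -0.0705  0.084 ] -0.0699
ptr_sw [ 0.5875 -0.071   0.0782] -0.0709
ptr_all [ 0.5877 -0.0706  0.0775] -0.0706
ptr_sd [ 0.5878 -0.0702  0.0775] -0.0702
fin_sw [ 0.6013 -0.0296  0.0664] -0.0299
fin_all [ 0.601  -0.0292  0.0653] -0.0295
fin_sd [ 0.6006 -0.0285  0.0656] -0.0288
```

```bash
python3 - <<'E'
import cv2
b=cv2.imread("pics/side10.png")[138:166,316:346]
cv2.imwrite("pics/o10s.png",cv2.resize(b,None,fx=20,fy=20,interpolation=0))
from h import *
fy=lambda p:round(p[1]-.029*(p[0]-.59),4)
for v in(149,149.5,150,150.5):
    p=tri([ray('scene',389.5,230.3),ray('side',327.8,v)]);print(v,p,fy(p))
E
```

```text
149 [ 0.5854526  -0.03123701  0.07990188] -0.0311
149.5 [ 0.58560518 -0.03057448  0.07916491] -0.0304
150 [ 0.58575771 -0.02991151  0.07842808] -0.0298
150.5 [ 0.58591019 -0.0292481   0.07769141] -0.0291
```

View pics/o10s.png

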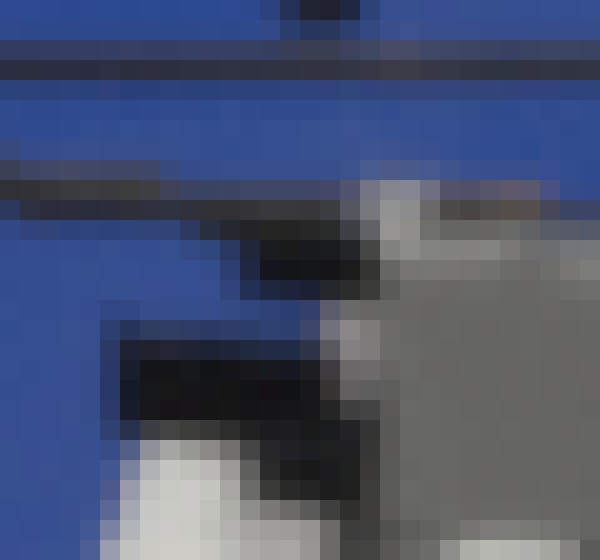

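Call:
move_arm(increments=[0,0,0,0,0,0.001,0,0,0,0,0,0,0.0013,0,0,0,0,0,-0.002,0.0013,0,0,0,0,0,-0.005,0.0013,0,0,0,0,0,-0.008,0.0013,0,0,0,0,0,-0.008,0.0013,0])

```text
time_s: 9.87
tcp_pos: [0.4958, -0.0474, 0.0631]
ee_rot: [[-0.007, -1.0, -0.028], [-0.001, -0.028, 1.0], [-1.0, 0.007, -0.001]]
wrist_force: [-1.7, -6.2, -0.3]
gripper_width: 0.006
```

```bash
python3 look.py 11; python3 - <<'E'
import cv2
a=cv2.imread("pics/scene11.png")[222:250,378:402];b=cv2.imread("pics/side11.png")[138:166,316:346]
k=lambda i:cv2.resize(i,None,fx=14,fy=14,interpolation=0)
cv2.imwrite("pics/o11.png",cv2.hconcat([k(a),k(b)]))
E
```

```text
9.8667 [ 0.49583335 -0.04738041  0.06308255] [-1.66495199 -6.20872324 -0.27990324]
```

View pics/o11.png

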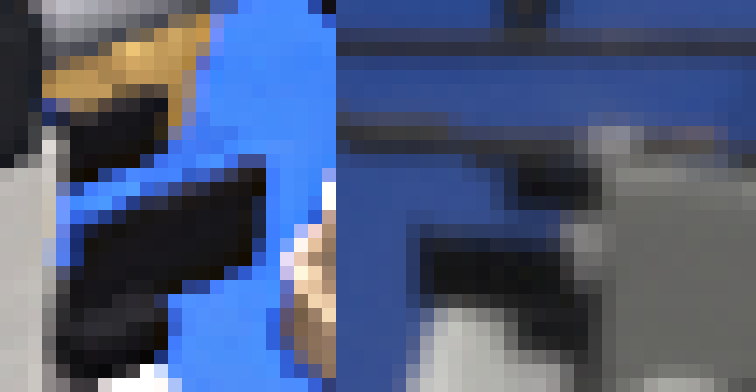

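View pics/l11.png

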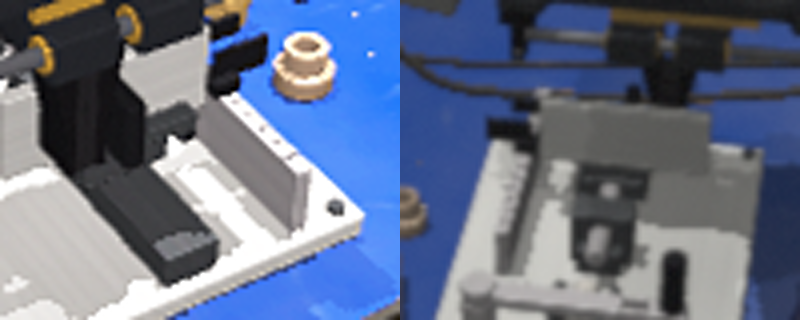

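Call:
move_arm(increments=[0,0,0,0,-0.003,0.0003,0,0,0,0,0,-0.006,0.0006,0,0,0,0,0,-0.009,0.0006,0,0,0,0,0,-0.01,0.0006,0,0,0,0,0,-0.01,0.0006,0])

```text
time_s: 10.38
tcp_pos: [0.5041, -0.0468, 0.0627]
ee_rot: [[-0.01, -1.0, -0.028], [-0.002, -0.028, 1.0], [-1.0, 0.01, -0.002]]
wrist_force: [-4.5, -6.4, 2.2]
gripper_width: 0.004
```

Call:
move_arm(increments=[0,0,0,0,-0.003,0,0,0,0,0,0,-0.006,0,0,0,0,0,0,-0.009,0,0,0,0,0,0,-0.01,0,0,0,0,0,0,-0.01,0,0])

```text
time_s: 10.8
tcp_pos: [0.5139, -0.0466, 0.0627]
ee_rot: [[-0.011, -1.0, -0.028], [-0.002, -0.028, 1.0], [-1.0, 0.011, -0.002]]
wrist_force: [-4.6, -6.5, 2.2]
gripper_width: 0.006
```

```bash
python3 look.py 12; python3 - <<'E'
import cv2
a=cv2.imread("pics/scene12.png")[222:250,378:402];b=cv2.imread("pics/side12.png")[138:166,316:346]
k=lambda i:cv2.resize(i,None,fx=14,fy=14,interpolation=0)
cv2.imwrite("pics/o12.png",cv2.hconcat([k(a),k(b)]))
E
```

```text
10.8 [ 0.51389975 -0.04660255  0.06271754] [-4.63994676 -6.48867548  2.15036419]
```

View pics/o12.png

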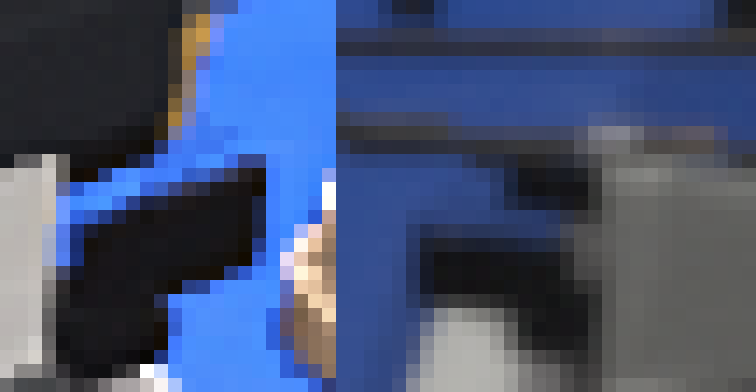

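View pics/l12.png

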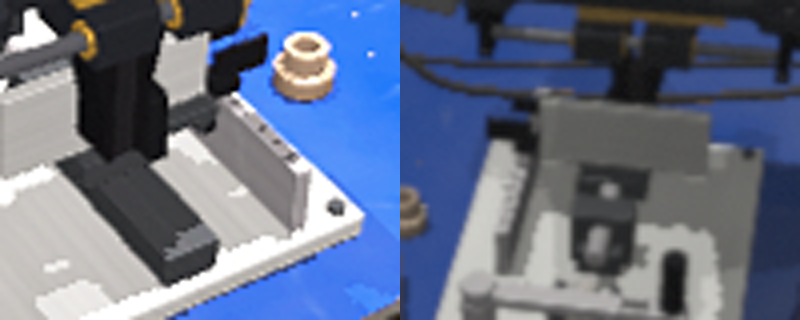

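Call:
move_arm(increments=[0,0,0,0,0,0.0006,0,0,0,0,0,-0.001,0.0008,0,0,0,0,0,-0.003,0.0008,0,0,0,0,0,-0.005,0.0008,0,0,0,0,0,-0.005,0.0008,0])

```text
time_s: 11.32
tcp_pos: [0.5188, -0.0457, 0.0627]
ee_rot: [[-0.011, -1.0, -0.028], [-0.002, -0.028, 1.0], [-1.0, 0.011, -0.002]]
wrist_force: [-5.3, -6.2, 2.0]
gripper_width: 0.001
```

Call:
move_arm(increments=[0,0,0,0,-0.002,-0.0002,0,0,0,0,0,-0.004,-0.0002,0,0,0,0,0,-0.004,-0.0002,0])

```text
time_s: 11.57
tcp_pos: [0.5197, -0.0459, 0.0626]
ee_rot: [[-0.018, -0.999, -0.027], [-0.002, -0.027, 1.0], [-1.0, 0.018, -0.002]]
wrist_force: [-12.3, -4.3, 9.3]
gripper_width: 0.007
```

```bash
python3 look.py 13; python3 - <<'E'
import cv2
from station import r
im=r.capture('wrist')[:,:,::-1];cv2.imwrite('pics/w13.png',im)
b=im[235:315,120:220]
a=cv2.imread("pics/side13.png")[138:166,316:346]
cv2.imwrite("pics/o13.png",cv2.hconcat([cv2.resize(b,(500,400),interpolation=0),cv2.resize(a,None,fx=10,fy=400/28,interpolation=0)]))
E
```

```text
11.5667 [ 0.51967694 -0.04587963  0.06264648] [-12.30902694  -4.26655113   9.30860508]
```

View pics/o13.png

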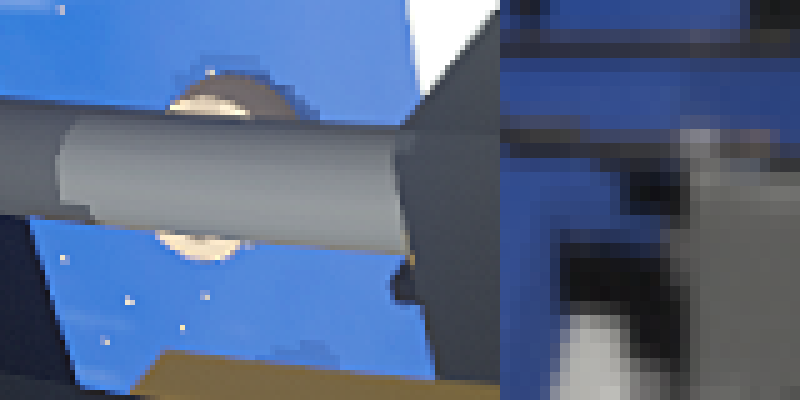

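View pics/l13.png

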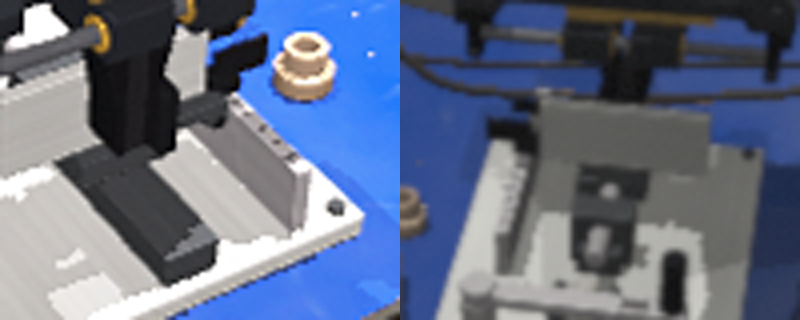

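```bash
python3 - <<'E'
from h import *
def prof(f,cols,r0,r1):
    im=cv2.imread(f)[:,:,0].astype(float);p=im[r0:r1,cols[0]:cols[1]+1].mean(1)
    print(f,cols,[(r0+i,int(v)) for i,v in enumerate(p)])
for f in('side0','side7'): prof(f'pics/{f}.png',(333,335),135,148)
for f in('side10','side12','side13'):
    prof(f'pics/{f}.png',(329,332),146,156)
# fin +x outer part profile
for f in('side0','side13'): prof(f'pics/{f}.png',(323,326),150,162)
for y in(-.0706,-.031,-.030,-.029,-.028): print(y,proj('side',[.5885-.029*y,y,.0735]))
E
```

```text
pics/side0.png (333, 335) [(135, 140), (136, 140), (137, 139), (138, 124), (139, 77), (140, 32), (141, 26), (142, 62), (143, 120), (144, 139), (145, 140), (146, 136), (147, 125)]
pics/side7.png (333, 335) [(135, 140), (136, 141), (137, 139), (138, 124), (139, 79), (140, 34), (141, 26), (142, 59), (143, 113), (144, 130), (145, 133), (146, 134), (147, 132)]
pics/side10.png (329, 332) [(146, 140), (147, 100), (148, 59), (149, 39), (150, 28), (151, 25), (152, 54), (153, 111), (154, 113), (155, 75)]
pics/side12.png (329, 332) [(146, 139), (147, 100), (148, 60), (149, 44), (150, 30), (151, 24), (152, 42), (153, 92), (154, 95), (155, 63)]
pics/side13.png (329, 332) [(146, 139), (147, 100), (148, 60), (149, 52), (150, 37), (151, 24), (152, 40), (153, 91), (154, 94), (155, 62)]
pics/side0.png (323, 326) [(150, 125), (151, 134), (152, 136), (153, 125), (154, 83), (155, 37), (156, 20), (157, 18), (158, 21), (159, 58), (160, 140), (161, 164)]
pics/side13.png (323, 326) [(150, 132), (151, 132), (152, 126), (153, 122), (154, 87), (155, 43), (156, 23), (157, 21), (158, 21), (159, 55), (160, 131), (161, 163)]
-0.0706 [329.60278275 141.60200458]
-0.031 [326.53359174 151.32219196]
-0.03 [326.45398733 151.57430065]
-0.029 [326.37427663 151.826746  ]
-0.028 [326.29445941 152.07952867]
```

```bash
python3 - <<'E'
from h import *
Y=np.array([-.029,1,0]);p0=np.array([.5877,-.0706,.0775])
a=proj('scene',p0)
for d in(.038,.039,.040,.041,.042,.043,.044): print(d,proj('scene',p0+d*Y)-a)
im0=cv2.imread('pics/scene0.png');im1=cv2.imread('pics/scene10.png');im2=cv2.imread('pics/scene11.png')
print('bar edge rows 250-258 scene0'); print(im0[250:258,390:402,0].mean(0).round())
print(im1[237:245,376:388,0].mean(0).round()); print(im2[237:245,376:388,0].mean(0).round())
for n,im,r0,c in(('0',im0,238,(400,403)),('10',im1,224,(384,388)),('11',im2,224,(384,388))):
    print(n,[(r0+i,int(v)) for i,v in enumerate(im[r0:r0+14,c[0]:c[1]+1,0].mean(1))])
E
```

```text
0.038 [-13.6322895  -12.35497559]
0.039 [-13.9792065  -12.66938728]
0.04 [-14.32553746 -12.98326783]
0.041 [-14.67128386 -13.29661859]
0.042 [-15.01644717 -13.6094409 ]
0.043 [-15.36102888 -13.9217361 ]
0.044 [-15.70503045 -14.23350552]
bar edge rows 250-258 scene0
[174. 174. 174. 174. 173. 173. 177. 158. 146. 138. 138. 138.]
[181. 180. 180. 181. 181. 177. 155.  82.  50.  43.  33.  32.]
[181. 181. 180. 180. 181. 167. 154.  86.  49.  41.  34.  32.]
0 [(238, 119), (239, 93), (240, 90), (241, 98), (242, 65), (243, 39), (244, 24), (245, 22), (246, 20), (247, 45), (248, 84), (249, 117), (250, 138), (251, 138)]
10 [(224, 92), (225, 94), (226, 87), (227, 84), (228, 78), (229, 56), (230, 36), (231, 24), (232, 21), (233, 22), (234, 131), (235, 225), (236, 193), (237, 93)]
11 [(224, 91), (225, 94), (226, 87), (227, 84), (228, 71), (229, 51), (230, 32), (231, 25), (232, 19), (233, 31), (234, 170), (235, 248), (236, 190), (237, 90)]
```

Call:
move_arm(increments=[0,0,0,0,0,0,0,0,0,0,0,0,0,0,0,0,0,0,0,0,0,0,0,0,0,0,0,0])

```text
time_s: 12.05
tcp_pos: [0.5197, -0.0458, 0.0626]
ee_rot: [[-0.017, -0.999, -0.027], [-0.002, -0.027, 1.0], [-1.0, 0.017, -0.002]]
wrist_force: [-12.6, -4.3, 8.2]
gripper_width: 0.003
```

```bash
python3 - <<'E'
from station import r
import cv2
a=r.capture('side')[110:280,260:430,::-1];b=r.capture('scene')[150:320,230:430,::-1]
cv2.imwrite('pics/f.png',cv2.resize(cv2.hconcat([a,b]),None,fx=2.1,fy=2.1,interpolation=2))
E
```

```text
(no output)
```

View pics/f.png

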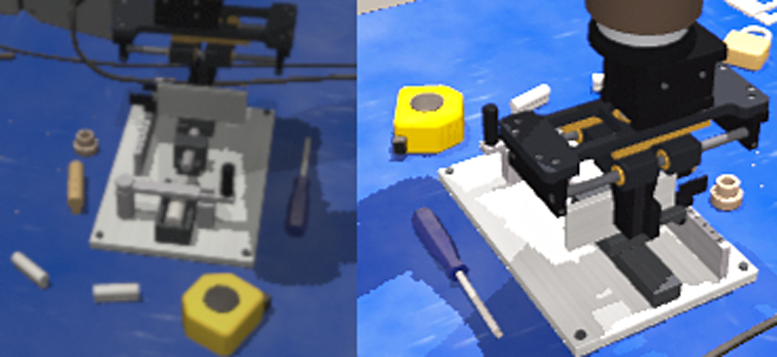

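```bash
python3 -c "
from station import r
print(r.finish_job())"
```

```text
the job is handed in; nothing more can be done
None
```

I handed the job in at about 12 s with the keeper shut, the leg held on the mark and the cam lever pressed shut. No verdict came back. The leg's place on the mark is good to about 1 mm, not better.

- **Keeper:** I swung it to its hard stop. The force at the knob rose to about 12 N with almost no further movement. In the later side pictures it stayed shut across the trough after I let go.
- **Leg:** I pushed it by its crossbar to about 41 mm of travel. Matching points across the camera views put the mark at about 41.1 mm. The arm's own position gave 41.1 mm of travel and the side camera about 40.9 mm.
- **Disagreements on the mark:** Single-view readings of the mark varied by a few millimetres, because the pointer's visible part sits higher than 73 mm. The exact first touch on the crossbar was known only to within about 2 mm. In the last pictures the gripper hid the pointer from the scene camera, so the alignment rests on the side camera and the arm position.
- **Lever:** I slid it in +x until it stopped hard. The last step moved 0.9 mm of the 4 mm commanded, and the force reached about 12 N.
- **Last check:** The fingers were still pressing, about 12.6 N on the tab and 4.3 N on the crossbar, steady over the hold. The cylinder was in its trough, and the screwdriver, tape measure, bushing and brass cylinder looked undisturbed.

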